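Show the guest the large gourd and the bombilla

TASK

Show our guest what to take from the open cabinet: press the little toggle switch on its side down to light the lamp, then with your fingertips point at the larger of the two wooden gourds and after that at the middle of the silver bombilla, holding still about three centimetres straight above each for a good two seconds. Touch nothing inside the cabinet, do not point at the small gourd or the tin, and leave the glass door and everything on the counter as they are. Finish with the hand drawn well clear of the cabinet, by its front, to one side or high above it, the lamp still on.

Things in the scene. Friction and masses are not known exactly. Their poses are not given: they have to be found in the camera images.
- cabinet: White acrylic wall cabinet, fixed, 440 wide (y) x 300 deep (x) x 235 mm high. Origin: centre of its underside, 50 mm above the counter; axes as the world's. Inner floor 8 mm above it. Front lip (x = -150 mm) 35 mm high; the side panels' edges slope from there up to 235 mm at x = +115 mm; a roof strip covers x = +115 to +150. The rest is open to front and above.
- door (a joint): Glass door of the cabinet, 440 x 338 mm, hinged on the front edge of the roof strip (115 mm behind, 235 mm above the cabinet's origin). 0 rad = shut on the sloping front, 2.22 = straight up. It stands open, leaning back, at 2.45 to 2.60 rad, held by stiff hinges.
- toggle (a joint): Lamp switch: steel bat lever 28 mm long, 6 to 10 mm thick, sticking out to -y from a grey box (36 x 24 x 50 mm high) on the cabinet's right (-y) side. Pivot (-50, -244, 70) mm from the cabinet's origin; turns about x. 0 rad = off, raised 0.42 above level; 0.84 = on, 0.42 below level (tip 23 mm lower). About 2 N on the tip turns it; it stays where left, so press it fully down.
- toggle_tip (a point): Free end of the toggle's lever, on its axis, about 50 mm out from the side panel; a fingertip pressing here from above stays clear of the panel.
- gourd_large_mouth (a point): Centre of the open mouth (top, on the axis) of the larger wooden gourd: pear-shaped cup 105 mm tall, belly 84 mm across, mouth 62 mm across with a thin steel rim. It stands upright and loose on the cabinet floor in one of three places side by side along y; z is up.
- gourd_large: The larger gourd itself; origin at the centre of its foot.
- gourd_small_mouth (a point): Centre of the open mouth of the smaller wooden gourd: same wood and rim, 72 mm tall, 62 mm across, mouth 46 mm. Stands loose in another of the three places.
- gourd_small: The smaller gourd itself; origin at the centre of its foot.
- tin_mouth (a point): Centre of the open mouth of the empty stainless tin: straight cylinder 76 mm across, 110 mm tall. Stands loose in the third place.
- tin: The tin itself; origin at the centre of its foot.
- bombilla_mid (a point): Middle of the bombilla (metal drinking straw), on its axis, 5 mm above the cabinet floor. The bombilla is 190 mm long, tube 7 mm thick, with a flat strainer 20 mm wide at one end; it lies loose on the cabinet floor just behind the front lip, about along y, about 115 mm in front of the row of gourds and tin.
- bombilla: The bombilla itself; origin below its middle, on the floor; length along its y.
- thermos: Steel vacuum flask with black cap, 86 mm across, 282 mm tall, standing on the counter left of the cabinet; origin at the centre of its foot.
- jar: Amber glass jar with steel cap, 72 mm across, 120 mm tall, on the counter right of the cabinet; origin at the centre of its foot.
- sugar_bowl: White china bowl, 96 mm across, 50 mm tall, on the counter; origin at the centre of its foot.
- cup: White china mug, 72 mm across, 65 mm tall, on the counter in front of the cabinet, to the right; origin at the centre of its foot.
- spoon: Steel spoon 150 mm long lying on the counter in front of the cabinet; origin at its underside.
Not all that is in view belongs to the job. Of the things shaped like the bombilla, the bare steel one is meant.

How it is judged (in metres and radians):
On the way, in this order (a step that is already met when the one before it is completed fails the run):
1. the lamp's toggle is pressed down to on (value of joint toggle above 0.65 rad), for 0.2 s.
2. the hand points at the larger gourd from just above and dwells (horizontal distance between the grasp point and gourd_large_mouth below 0.035 m and z of the grasp point in the frame of gourd_large_mouth between 0.02 and 0.085 m), for 1.8 s.
3. the hand points at the middle of the bombilla from just above and dwells (horizontal distance between the grasp point and bombilla_mid below 0.035 m and z of the grasp point in the frame of bombilla_mid between 0.02 and 0.085 m), for 1.8 s.
At the end, for the whole second after the job is handed in: Toggle on (over 0.65 rad); gourd then bombilla pointed at: grasp point within 35 mm sideways, 20 to 85 mm above, 1.8 s each; cabinet's things within 10 mm, counter's within 20 mm of their start; door open; hand 20 mm before, 40 mm left of or past the switch of the cabinet, or above 0.30 m (value of joint toggle above 0.65 rad and not (value of joint door below 2.3 rad or value of joint door above 2.69 rad) and (height (world z) of the grasp point above 0.3 m or x of the grasp point in the frame of cabinet below -0.17 m or y of the grasp point in the frame of cabinet below -0.28 m or y of the grasp point in the frame of cabinet above 0.26 m) and distance of each of gourd_large_mouth, gourd_small_mouth, tin_mouth, bombilla_mid from where it was at the start of the episode below 0.01 m and distance of each of thermos, jar, sugar_bowl, cup, spoon from where it was at the start of the episode below 0.02 m); the robot touches nothing.
It fails at once if a thing in the cabinet was touched (contact force between any of the fingers, the arm and gourd_large above 0.3 N or contact force between any of the fingers, the arm and gourd_small above 0.3 N or contact force between any of the fingers, the arm and tin above 0.3 N or contact force between any of the fingers, the arm and bombilla above 0.3 N).
It fails at once if a thing in the cabinet was shifted or lifted (distance of any of gourd_large_mouth, gourd_small_mouth, tin_mouth, bombilla_mid from where it was at the start of the episode above 0.015 m).
It fails at once if the small gourd or the tin was pointed at ((horizontal distance between the grasp point and gourd_small_mouth below 0.022 m and z of the grasp point in the frame of gourd_small_mouth between 0 and 0.055 m) or (horizontal distance between the grasp point and tin_mouth below 0.022 m and z of the grasp point in the frame of tin_mouth between 0 and 0.055 m)).
It fails at once if a thing on the counter was disturbed (distance of any of thermos, jar, sugar_bowl, cup, spoon from where it was at the start of the episode above 0.02 m).
It fails at once if the glass door was moved (value of joint door below 2.3 rad or value of joint door above 2.69 rad).
It also fails if it takes over 58 s, if anything falls off the work surface, if the arm or the gripper's body presses on something with over 40 N, if the wrist force passes 120 N, or if a joint passes its speed limit or range.

ROBOT

A 7-joint arm with a two-finger parallel gripper is mounted at the origin on the work surface. World frame = base frame: x ahead of the robot, y to its left, z up, the work surface at z = 0. Lengths are in m, angles in degrees, forces in N, time in s.
With the tool pointing down it reaches from about 0.425 to 1.025 m from the base axis. Payload 9.4 kg.
Tool frame: the origin (TCP) lies at the very end of the fingers, on their centre line; the grasp point (between the pads) lies 19 mm behind it; z points along the fingers, y is the line along which they close (so a half turn about z gives the same grasp; the last joint's range is limited). The gripper opens to 93 mm and grips with 3 to 60 N. Pads are 15 mm wide; open, the fingers measure 128 mm over their backs; the gripper's body (75 mm by 188 mm) begins 65 mm behind the grasp point.
Start: joints at [71.58, 34.337, -0.143, 91.639, 0.103, 54.024, -4.572], TCP at [0.176, -0.703, 0.219] pointing down, gripper open.
Joint ranges: [-147.43, 147.43], [-19.82, 112.94], [-74.19, 73.91], [6.32, 146.72], [-59.91, 239.91], [6.04, 106.73], [-150.56, 150.56]. Speed limits (degrees/s): [127.2, 127.2, 172.46, 172.46, 180, 180, 180].

INTERFACE

Orientations are given as a 3x3 rotation matrix whose columns are the frame's x, y, z axes.
In Python, from station import arm gives the robot as it stands.
- The arm moves only by the tool servo_tool, never from a script. Its argument "steps" is one flat list of numbers, 6 for each row, row after row: the shift along the world's x, y, z in m, then the turn, a rotation vector about the world's x, y, z in degrees. In form: [x, y, z, ax, ay, az, x, y, z, ax, ay, az, ...]. A call has 1 to 8 rows; each row shifts and turns the commanded pose from where the row before left it; what a row does not reach is not made up. A row lasts 1/10 s, in which the tool goes at most 50 mm and 8.59 degrees, less where a joint would pass 70% of its speed; a pose out of reach is approached as far as the arm can. A call is refused whole if a number of a shift passes 0.05 or a number of a turn 8.59, either way. A call with a gripper value outside its range is refused whole. "hand" is the opening, from -1 (shut) to 1 (fully open), set as the call begins (left out, the last holds). The fingers move at their own pace and stop on an object; "grip_force" is the grip in N (left out, the last holds). Time passes only in rows, so rows that do not move let the fingers close. It gives the time, the measured TCP pose, the force, the opening and the grip force at its end, in the units of the state.
- arm.get_state(): the state, without advancing time (a new reading comes with each control period).
- arm.capture(name): name is "scene" or "top"; returns a dict with "color" (420x560x3 uint8, blue, green, red), "mtx" (3x3 intrinsics, pixels), "cam_to_world" (4x4, takes a point from camera to world coordinates). Camera axes: x right, y down, z forward; pixel columns grow to the right and rows downward; lengths in m; the calibration is good to about 2 mm. A picture is of the moment at which its call begins. There is no depth.
- arm.sign_off(): hands the job in; it is judged then, once.
The state is a dict: "clock": time; "qpos": joint angles; "qvel": joint speeds; "effort": joint torques, N m; "ee_pos": TCP position; "eef_rot": TCP orientation; "ft_force": force on the tool from outside, world axes, zero at the start; "wrist_torque": the same for the moment, N m; "grip_width": finger opening in m; "grip_force": force on a finger pad.
Only numpy, scipy, OpenCV 4.12 (cv2) and the standard library are available. Lean on these libraries where they do the work, as an engineer would, in place of code of your own. Each camera call takes 0.05 s, during which the arm holds its last target. There are 200 camera calls.

## Working session

There is one attempt and no reset: what is moved stays moved. The work goes in short steps, Python scripts to look and compute and a tool call to move; the robot and the scene stay as the last step left them, time stands still between calls to the robot, and variables do not carry over. Pictures are saved under pics/ and viewed, at most 10 in all, crops included, and the job is handed in when it is done.

Besides the shell and the picture viewer there is one more tool, called as name(argument=value, ...) on one line, values as JSON. servo_tool: Moves the arm, as the interface text tells. Its arguments: {"type":"object","properties":{"steps":{"type":"array","items":{"type":"number"}},"hand":{"type":"number"},"grip_force":{"type":"number"}},"required":["steps"]}

```bash
mkdir -p pics; python3 - <<'E'
from station import arm
import cv2,numpy as np
for n in("scene","top"):
    c=arm.capture(n); cv2.imwrite(f"pics/{n}0.png",c["color"]); np.savez(f"{n}0.npz",**c); print(n,c["mtx"].round(1).tolist(),c["cam_to_world"].round(3).tolist())
s=arm.get_state();print(s["clock"],s["ee_pos"],s["eef_rot"],s["grip_width"])
E
```

```text
scene [[433.9, 0.0, 279.2], [0.0, 433.9, 214.2], [0.0, 0.0, 1.0]] [[-0.326, -0.899, 0.293, 0.127], [-0.945, 0.311, -0.097, 0.146], [-0.004, -0.309, -0.951, 1.626], [0.0, 0.0, 0.0, 1.0]]
top [[441.9, 0.0, 285.7], [0.0, 441.9, 206.9], [0.0, 0.0, 1.0]] [[-0.135, -0.963, 0.233, 0.27], [-0.991, 0.132, -0.027, -0.003], [-0.005, -0.234, -0.972, 1.418], [0.0, 0.0, 0.0, 1.0]]
0.1 [ 0.17560412 -0.70298453  0.21787224] [[ 9.70160158e-01  2.42464522e-01 -4.71585829e-04]
 [ 2.42464932e-01 -9.70159365e-01  1.25013300e-03]
 [-1.54400509e-04 -1.32717225e-03 -9.99999107e-01]] 0.09318723362954635
```

View pics/scene0.png

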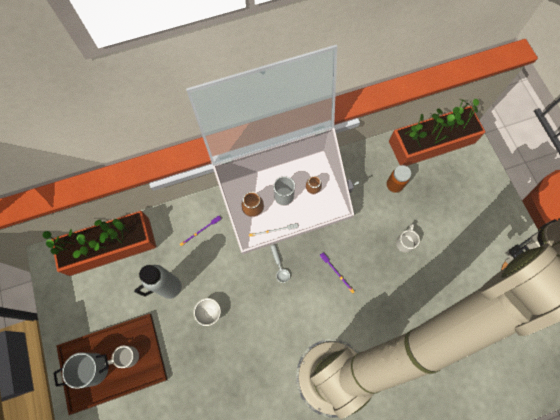

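View pics/top0.png

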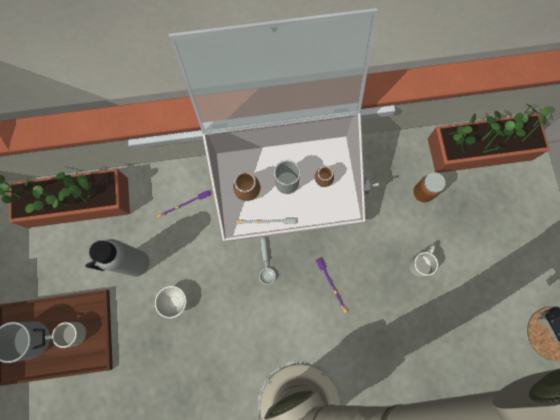

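Both views show the large gourd at the left (top px ~245,183), the tin in the middle, the small gourd at the right (325,175), the bombilla near row 221 and the toggle at (~372,185). I'll enlarge the top view.

```bash
python3 - <<'E'
import cv2
t=cv2.imread("pics/top0.png")[100:245,195:395]; s=cv2.imread("pics/scene0.png")[120:260,205:365]
cv2.imwrite("pics/a.png",cv2.resize(t,None,fx=4,fy=4,interpolation=cv2.INTER_CUBIC))
cv2.imwrite("pics/b.png",cv2.resize(s,None,fx=4,fy=4,interpolation=cv2.INTER_CUBIC))
E
```

```text
(no output)
```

View pics/a.png

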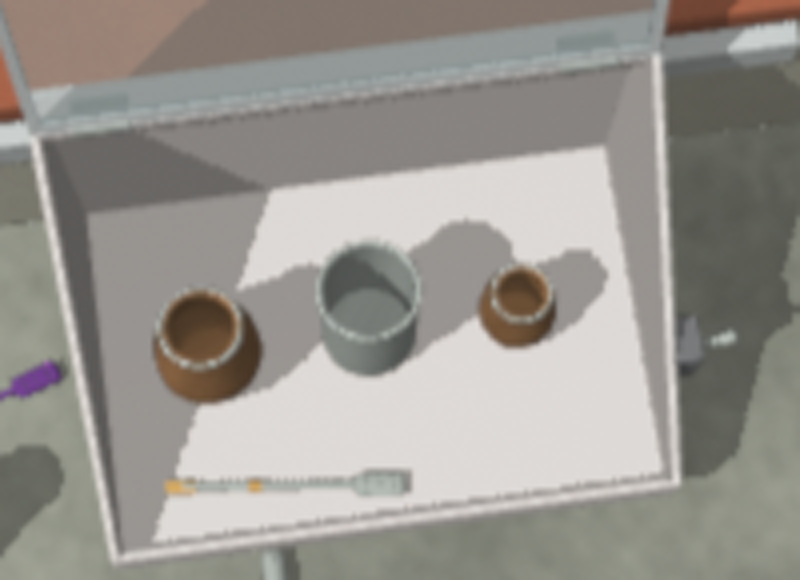

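View pics/b.png

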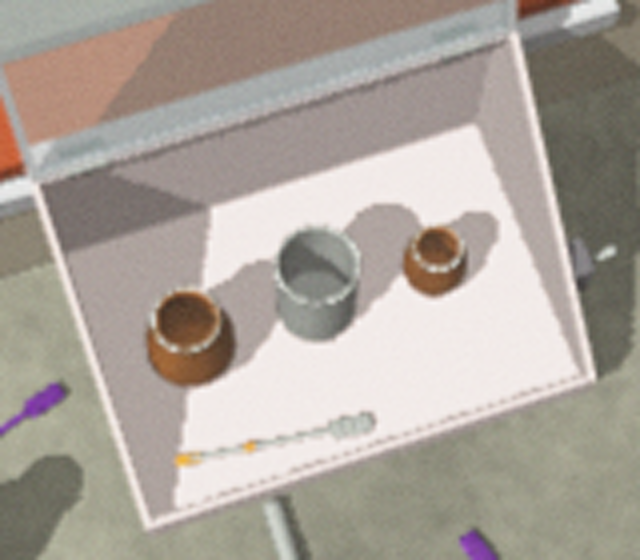

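Large-gourd mouth at crop a (202,328), bombilla ends (165,487) and (411,482), toggle tip (736,338), lip corners (115,558) and (678,485). The matching points are in crop b. Next I cast rays from both views.

```bash
python3 - <<'E'
import numpy as np
A=np.load("top0.npz");B=np.load("scene0.npz")
def ray(c,p):
    d=c["cam_to_world"][:3,:3]@np.linalg.solve(c["mtx"],[*p,1]);return c["cam_to_world"][:3,3],d/np.linalg.norm(d)
pts=dict(large=((202,328),(189,320),.163),small=((522,294),(438,247),.13),tin=((369,291),(317,266),.168),b1=((167,487),(178,460),.063),b2=((410,482),(374,423),.063),tip=((736,338),(613,250),.131),lipL=((117,555),(150,522),.085),lipR=((677,483),(592,377),.085))
for k,(a,b,z) in pts.items():
    r=[ray(A,((a[0]-1.5)/4+195,(a[1]-1.5)/4+100)),ray(B,((b[0]-1.5)/4+205,(b[1]-1.5)/4+120))]
    M=sum(np.eye(3)-np.outer(d,d) for o,d in r);v=sum((np.eye(3)-np.outer(d,d))@o for o,d in r)
    print(k,*[(o+d*(z-o[2])/d[2]).round(4) for o,d in r],"tri",np.linalg.solve(M,v).round(3))
E
```

```text
large [0.6631 0.0709 0.163 ] [0.6623 0.0708 0.163 ] tri [0.663 0.071 0.161]
small [ 0.667  -0.1724  0.13  ] [ 0.6672 -0.1717  0.13  ] tri [ 0.669 -0.173  0.124]
tin [ 0.6731 -0.0554  0.168 ] [ 0.6719 -0.0541  0.168 ] tri [ 0.678 -0.056  0.152]
b1 [0.5691 0.1187 0.063 ] [0.5701 0.1181 0.063 ] tri [0.568 0.118 0.071]
b2 [ 0.5472 -0.0704  0.063 ] [ 0.5441 -0.0669  0.063 ] tri [ 0.556 -0.073  0.02 ]
tip [ 0.6101 -0.3274  0.131 ] [ 0.6108 -0.3237  0.131 ] tri [ 0.618 -0.333  0.106]
lipL [0.5168 0.1603 0.085 ] [0.5166 0.1604 0.085 ] tri [0.517 0.16  0.084]
lipR [ 0.514  -0.2727  0.085 ] [ 0.5138 -0.2712  0.085 ] tri [ 0.517 -0.275  0.072]
```

The two views agree, and the checks hold. The bombilla measures 0.19 m long, the lip gives the cabinet origin at about (0.665, -0.056, 0.05), and the toggle tip should be near (0.615, -0.326, 0.131). I'll shut the fingers, turn the tool's y onto world x, and go above the toggle.

servo_tool(steps=[0.027,0.023,0.01,0,0,4.75,0.027,0.023,0.01,0,0,4.75,0.027,0.023,0.01,0,0,4.75,0.027,0.023,0.01,0,0,4.75,0.027,0.023,0.01,0,0,4.75,0.027,0.023,0.01,0,0,4.75,0.027,0.023,0.01,0,0,4.75,0.027,0.023,0.01,0,0,4.75], hand=-1)

```text
clock: 0.9
ee_pos: [0.3925, -0.5182, 0.2987]
eef_rot: [[0.613, 0.79, -0.0], [0.79, -0.613, 0.0], [-0.0, -0.001, -1.0]]
ft_force: [0.5, -1.8, -0.2]
grip_width: 0.0338
grip_force: 0.0
```

servo_tool(steps=[0.027,0.023,0,0,0,4.75,0.027,0.023,0,0,0,4.75,0.027,0.023,0,0,0,4.75,0.027,0.023,0,0,0,4.75,0.027,0.023,0,0,0,4.75,0.027,0.023,0,0,0,4.75,0.027,0.023,0,0,0,4.75,0.027,0.023,0,0,0,4.75])

```text
clock: 1.7
ee_pos: [0.6084, -0.3344, 0.2983]
eef_rot: [[-0.004, 1.0, -0.001], [1.0, 0.004, 0.0], [0.0, -0.001, -1.0]]
ft_force: [-0.1, 0.4, -0.1]
grip_width: 0.0002
grip_force: 0.0
```

servo_tool(steps=[0.003,0.003,-0.03,0,0,0,0.003,0.002,-0.03,0,0,0,0,0,-0.03,0,0,0,0,0,-0.03,0,0,0,0,0,-0.02,0,0,0,0,0,-0.01,0,0,0,0,0,0,0,0,0])

```text
clock: 2.4
ee_pos: [0.613, -0.3301, 0.1471]
eef_rot: [[-0.001, 1.0, -0.002], [1.0, 0.001, 0.001], [0.001, -0.002, -1.0]]
ft_force: [0.2, -0.1, 0.9]
grip_width: 0.0007
grip_force: 0.0
```

```bash
python3 - <<'E'
from station import arm
import cv2
c=arm.capture("top");i=c["color"][100:260,320:480]
d=arm.capture("scene")["color"][120:280,290:450]
cv2.imwrite("pics/c.png",cv2.resize(cv2.hconcat([i,d]),None,fx=2.5,fy=2.5,interpolation=cv2.INTER_CUBIC))
s=arm.get_state();print(s["ee_pos"],s["ft_force"])
E
```

```text
[ 0.61411789 -0.33053883  0.14932576] [ 0.24636679 -0.28606863  0.94341753]
```

View pics/c.png

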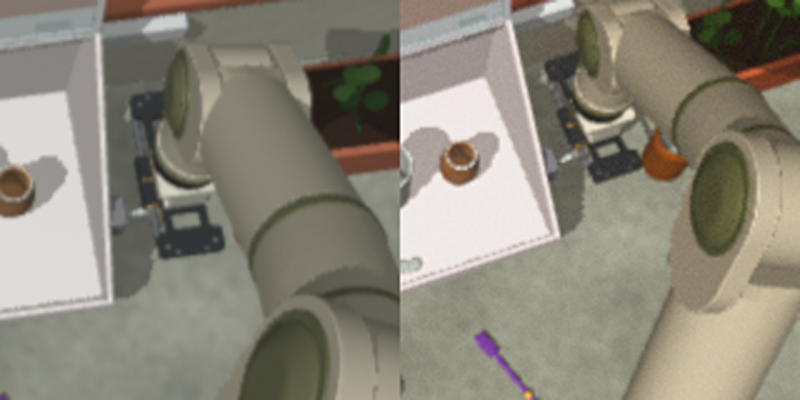

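The hand hovers beside the panel with clearance, fingertips above the lever tip (c ≈ (145,212)). I'll press gently.

servo_tool(steps=[0,0.004,-0.008,0,0,0,0,0,-0.007,0,0,0,0,0,-0.006,0,0,0,0,0,-0.005,0,0,0,0,0,-0.005,0,0,0,0,0,-0.004,0,0,0,0,0,0,0,0,0])

```text
clock: 3.2
ee_pos: [0.614, -0.3267, 0.1146]
eef_rot: [[-0.0, 1.0, 0.001], [1.0, 0.0, -0.001], [-0.001, 0.001, -1.0]]
ft_force: [-2.2, -2.2, 13.3]
grip_width: 0.0002
grip_force: 6.2
```

servo_tool(steps=[0,0,-0.002,0,0,0,0,0,0,0,0,0,0,0,0,0,0,0])

```text
clock: 3.5
ee_pos: [0.614, -0.3268, 0.114]
eef_rot: [[-0.0, 1.0, 0.001], [1.0, 0.0, -0.001], [-0.001, 0.001, -1.0]]
ft_force: [-6.2, -0.9, 22.1]
grip_width: 0.0003
grip_force: 10.7
```

The lever is on its hard stop: 22 N with no further travel. I'll lift off and check.

servo_tool(steps=[0,0,0.01,0,0,0,0,-0.003,0.03,0,0,0,0,0,0.04,0,0,0,0,0,0.04,0,0,0,0,0,0.04,0,0,0,0,0,0.04,0,0,0,0,0,0.03,0,0,0,0,0,0,0,0,0])

```text
clock: 4.3
ee_pos: [0.6153, -0.329, 0.3461]
eef_rot: [[-0.001, 1.0, 0.006], [1.0, 0.001, -0.002], [-0.002, 0.006, -1.0]]
ft_force: [0.8, 1.1, 0.2]
grip_width: 0.0008
grip_force: 0.0
```

```bash
python3 - <<'E'
from station import arm
import cv2
c=arm.capture("top")["color"][100:260,200:400]
d=arm.capture("scene")["color"][120:280,205:405]
cv2.imwrite("pics/d.png",cv2.resize(cv2.hconcat([c,d]),None,fx=2,fy=2,interpolation=cv2.INTER_CUBIC))
s=arm.get_state();print(s["ee_pos"],s["ft_force"],s["qpos"])
E
```

```text
[ 0.61352702 -0.32880184  0.34136607] [ 0.52083695 -0.58305714 -0.72472038] [ 38.087475    28.25128207 -23.22835446  86.44474902  11.62178527
  67.70960144  12.96846904]
```

View pics/d.png

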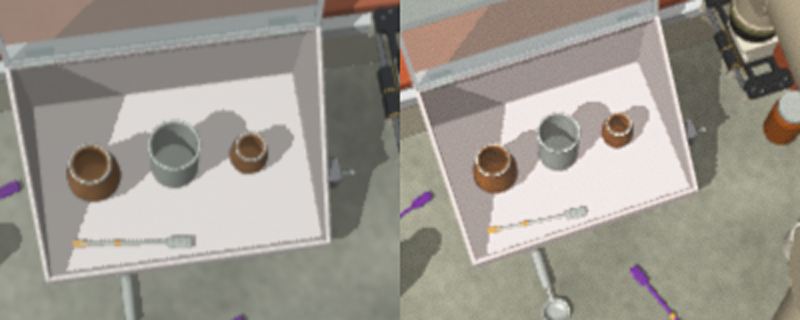

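The lever tip has moved to its low position (d ≈ (352,172)), and the cabinet's contents are unmoved. Next I go over to the large gourd, high up, turning the fingers' line onto y.

servo_tool(steps=[0,0.033,0,0,0,7.5,0,0.033,0,0,0,7.5,0,0.033,0,0,0,7.5,0,0.033,0,0,0,7.5,0,0.033,0,0,0,7.5,0,0.033,0,0,0,7.5,0,0.033,0,0,0,7.5,0,0.033,0,0,0,7.5])

```text
clock: 5.2
ee_pos: [0.6125, -0.0639, 0.3395]
eef_rot: [[-0.869, 0.494, -0.003], [0.494, 0.869, 0.001], [0.003, -0.001, -1.0]]
ft_force: [1.1, 1.0, 0.1]
grip_width: 0.0007
grip_force: 0.0
```

servo_tool(steps=[0.012,0.034,0,0,0,7.5,0.012,0.034,0,0,0,7.5,0.012,0.034,0,0,0,7.5,0.012,0.034,0,0,0,7.5,0,0,0,0,0,0,0,0,0,0,0,0])

```text
clock: 5.8
ee_pos: [0.6609, 0.0713, 0.3394]
eef_rot: [[-1.0, -0.002, -0.003], [-0.002, 1.0, 0.0], [0.003, 0.0, -1.0]]
ft_force: [-0.4, -0.2, -0.2]
grip_width: 0.0003
grip_force: 0.0
```

servo_tool(steps=[0.001,0,-0.035,0,0,0,0,0,-0.035,0,0,0,0,0,-0.035,0,0,0,0,0,-0.02,0,0,0,0,0,-0.014,0,0,0,0,0,-0.005,0,0,0,0,0,0,0,0,0,0,0,0,0,0,0])

```text
clock: 6.6
ee_pos: [0.6632, 0.0706, 0.1986]
eef_rot: [[-1.0, 0.0, 0.001], [0.0, 1.0, 0.0], [-0.001, 0.0, -1.0]]
ft_force: [-0.1, 1.5, 0.6]
grip_width: 0.0006
grip_force: 0.0
```

servo_tool(steps=[0,0,0,0,0,0,0,0,0,0,0,0,0,0,0,0,0,0,0,0,0,0,0,0,0,0,0,0,0,0,0,0,0,0,0,0,0,0,0,0,0,0,0,0,0,0,0,0])

```text
clock: 7.4
ee_pos: [0.6627, 0.0706, 0.1976]
eef_rot: [[-1.0, -0.0, -0.0], [-0.0, 1.0, 0.0], [0.0, 0.0, -1.0]]
ft_force: [0.1, 1.3, 0.4]
grip_width: 0.0007
grip_force: 0.0
```

servo_tool(steps=[0,0,0,0,0,0,0,0,0,0,0,0,0,0,0,0,0,0,0,0,0,0,0,0,0,0,0,0,0,0,0,0,0,0,0,0,0,0,0,0,0,0,0,0,0,0,0,0])

```text
clock: 8.2
ee_pos: [0.6627, 0.0706, 0.1976]
eef_rot: [[-1.0, -0.0, 0.0], [-0.0, 1.0, 0.0], [-0.0, 0.0, -1.0]]
ft_force: [-0.1, -0.1, -1.1]
grip_width: 0.0004
grip_force: 0.0
```

servo_tool(steps=[0,0,0,0,0,0,0,0,0,0,0,0,0,0,0,0,0,0,0,0,0,0,0,0,0,0,0,0,0,0,0,0,0,0,0,0,0,0,0,0,0,0,0,0,0,0,0,0])

```text
clock: 9.0
ee_pos: [0.6627, 0.0706, 0.1976]
eef_rot: [[-1.0, -0.0, 0.0], [-0.0, 1.0, -0.0], [-0.0, -0.0, -1.0]]
ft_force: [0.4, 0.9, 0.1]
grip_width: 0.0005
grip_force: 0.0
```

Gourd pointed at for over 2.4 s. Now I rise, come forward, and go down over the middle of the bombilla (0.558, 0.024).

servo_tool(steps=[0,0,0.04,0,0,0,-0.035,-0.015,0,0,0,0,-0.035,-0.015,0,0,0,0,-0.035,-0.016,0,0,0,0,0,0,0,0,0,0,0,0,-0.03,0,0,0,0,0,-0.03,0,0,0,0,0,0,0,0,0])

```text
clock: 9.8
ee_pos: [0.5565, 0.0242, 0.175]
eef_rot: [[-1.0, -0.001, -0.004], [-0.001, 1.0, -0.0], [0.004, -0.0, -1.0]]
ft_force: [0.3, 0.5, -0.7]
grip_width: 0.0005
grip_force: 0.0
```

servo_tool(steps=[0,0,-0.03,0,0,0,0,0,-0.03,0,0,0,0,0,-0.018,0,0,0,0,0,-0.006,0,0,0,0,0,0,0,0,0,0,0,0,0,0,0])

```text
clock: 10.4
ee_pos: [0.5586, 0.025, 0.0948]
eef_rot: [[-1.0, -0.001, 0.002], [-0.001, 1.0, 0.0], [-0.002, 0.0, -1.0]]
ft_force: [-0.6, -0.3, 0.4]
grip_width: 0.0003
grip_force: 0.0
```

servo_tool(steps=[0,0,0,0,0,0,0,0,0,0,0,0,0,0,0,0,0,0,0,0,0,0,0,0,0,0,0,0,0,0,0,0,0,0,0,0,0,0,0,0,0,0,0,0,0,0,0,0])

```text
clock: 11.2
ee_pos: [0.5576, 0.0246, 0.0936]
eef_rot: [[-1.0, -0.001, -0.0], [-0.001, 1.0, 0.0], [0.0, 0.0, -1.0]]
ft_force: [-0.2, 0.0, 0.3]
grip_width: 0.0003
grip_force: 0.0
```

servo_tool(steps=[0,0,0,0,0,0,0,0,0,0,0,0,0,0,0,0,0,0,0,0,0,0,0,0,0,0,0,0,0,0,0,0,0,0,0,0,0,0,0,0,0,0,0,0,0,0,0,0])

```text
clock: 12.0
ee_pos: [0.5577, 0.0246, 0.0936]
eef_rot: [[-1.0, -0.0, 0.0], [-0.0, 1.0, -0.0], [-0.0, -0.0, -1.0]]
ft_force: [0.0, -0.4, 0.3]
grip_width: 0.0005
grip_force: 0.0
```

servo_tool(steps=[0,0,0,0,0,0,0,0,0,0,0,0,0,0,0,0,0,0,0,0,0,0,0,0,0,0,0,0,0,0,0,0,0,0,0,0,0,0,0,0,0,0,0,0,0,0,0,0])

```text
clock: 12.8
ee_pos: [0.5577, 0.0246, 0.0936]
eef_rot: [[-1.0, -0.0, 0.0], [-0.0, 1.0, -0.0], [-0.0, -0.0, -1.0]]
ft_force: [-0.1, 0.0, 0.4]
grip_width: 0.0003
grip_force: 0.0
```

Bombilla pointed at for 2.4 s. I'll draw up to z ≈ 0.40 and forward a little.

servo_tool(steps=[0,0,0.04,0,0,0,0,0,0.045,0,0,0,0,0,0.045,0,0,0,0,0,0.045,0,0,0,-0.02,0,0.045,0,0,0,-0.02,0,0.045,0,0,0,-0.02,0,0.04,0,0,0,0,0,0,0,0,0])

```text
clock: 13.6
ee_pos: [0.4975, 0.0262, 0.4036]
eef_rot: [[-1.0, -0.001, 0.007], [-0.001, 1.0, -0.002], [-0.007, -0.002, -1.0]]
ft_force: [-0.1, -0.6, -0.3]
grip_width: 0.0005
grip_force: 0.0
```

servo_tool(steps=[0,0,0,0,0,0,0,0,0,0,0,0,0,0,0,0,0,0,0,0,0,0,0,0])

```text
clock: 14.0
ee_pos: [0.4977, 0.0245, 0.3974]
eef_rot: [[-1.0, -0.001, -0.002], [-0.001, 1.0, 0.001], [0.002, 0.001, -1.0]]
ft_force: [0.1, 0.3, 0.8]
grip_width: 0.0001
grip_force: 0.0
```

```bash
python3 - <<'E'
from station import arm
import cv2
c=arm.capture("top")["color"][100:300,150:400]
d=arm.capture("scene")["color"][120:320,180:430]
cv2.imwrite("pics/e.png",cv2.resize(cv2.hconcat([c,d]),None,fx=1.6,fy=1.6,interpolation=cv2.INTER_CUBIC))
s=arm.get_state();print(s["ee_pos"],s["ft_force"])
E
```

```text
[0.49774176 0.02467472 0.3978491 ] [-0.55226864  0.38068757  0.3788582 ]
```

View pics/e.png

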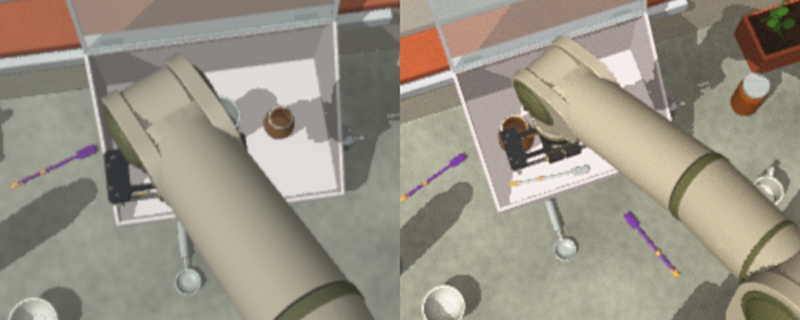

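The hand is high above the cabinet and the visible things are where they were: bombilla at e ≈ (550,178), spoon and door unmoved, lever low at (352,137). I'm handing in.

```bash
python3 -c "
from station import arm
print(arm.sign_off())"
```

```text
the job is handed in; nothing more can be done
None
```

I pressed the toggle down to its stop, pointed at the larger gourd and then at the middle of the bombilla for at least 2.4 s each, about 3 cm above, and handed in with the hand at z ≈ 0.40 m; nothing visible had moved, and no verdict came back.

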